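Clamp a rubber test button in an infrared spectrometer's press until the clutch clicks

ROBOT

A 7-joint arm with a two-finger parallel gripper is mounted at the origin on a cart in front of the work surface, level with it; the furniture and walls round the work are solid. World frame = base frame: x ahead of the robot, y to its left, z up, the work surface at z = 0. Lengths are in m, angles in rad, forces in N, time in s.
With the tool pointing down it reaches from about 0.4 to 0.85 m from the base axis. Payload 4.5 kg.
Tool frame: the origin (TCP) lies midway between the tips of the shut fingers; the grasp point (between the pads) lies 19 mm behind it; z points along the fingers, y is the direction in which the jaws open and shut (so a half turn about z gives the same grasp; the last joint's range is limited). The gripper opens to 88 mm and grips with 3 to 60 N. Pads are 18 mm wide; open, the fingers measure 123 mm over their backs; the gripper's body (75 mm by 187 mm) begins 45 mm behind the grasp point.
Start: joints at [-1.082, 0.689, -0.195, 1.565, 0.157, 0.902, -0.215], TCP at [0.275, 0.562, 0.239] pointing down, gripper open.
Joint ranges: [-3.01, 3.01], [-0.46, 2.08], [-1.47, 1.51], [0.13, 2.56], [-1, 4.14], [0.04, 2.09], [-2.66, 2.66]. Speed limits (rad/s): [2.57, 2.57, 3.14, 3.14, 3.14, 3.14, 3.14].

INTERFACE

Orientations are given as a unit quaternion [x, y, z, w].
In Python, from plant import r gives the robot as it stands. The module is installed in compiled form; this text tells all that it offers.
- The arm moves only by the tool carry_out, never from a script. Its argument "commands" is a list of rows, each a list of 6 numbers: the shift along the tool's x, y, z in m, then the turn, a rotation vector about the tool's x, y, z in degrees. In form: [[dx, dy, dz, wx, wy, wz], ...]. A call has 1 to 12 rows; each row is the pose to reach, as a shift and turn from the pose commanded when the call began, along the tool's axes at that moment; what a row does not reach only later rows make up. A row lasts 1/10 s, in which the tool goes at most 50 mm and 8.59 degrees, less where a joint would pass 70% of its speed; a pose out of reach is approached as far as the arm can. A call with a gripper value outside its range is refused whole. "fingers" is the closure in counts, from 0 (fully open) to 255 (shut), set as the call begins (left out, the last holds). The fingers move at their own pace and stop on an object; "grip_force" is the grip in N (left out, the last holds). Time passes only in rows, so rows that repeat a pose let the fingers close. It gives the time, the measured TCP pose, the force and the opening at its end, in the units of the state.
- r.get_state(): the state, without advancing time (a new reading comes with each control period).
- r.snapshot(name): name is "side" or "top"; returns a dict with "img" (480x640x3 uint8, blue, green, red), "intrinsics" (3x3 intrinsics, pixels), "k1" (the pictures are not rectified: a ray, as slopes to the right and down, at radius r is drawn at 1 + k1 r^2 times it, then the intrinsics apply), "extrinsics" (4x4, takes a point from camera to world coordinates). Camera axes: x right, y down, z forward; pixel columns grow to the right and rows downward; lengths in m; the calibration is good to about 2 mm. A picture is of the moment at which its call begins. There is no depth.
- r.finish_job(): hands the job in, once; it reports no verdict.
Trained networks look in a picture, given as the dict that the camera call returned (one of the last four; its "shot" number tells which), for a name from the list of things; names that differ only in an ending like _2 or _b are one class to them, and where a whole thing is asked for, a point or a joint stands for the part that bears it (a point fixed in the world has none). Each returns a list of dicts, best first, with "p" (0 to 1); they miss things now and then, are a little off and sometimes report something else, mostly with a low value. They report only what shows in the picture. A call takes as long as a camera call.
- r.spot_in(picture, label): "xyz" ([x, y, z] in m, in world coordinates, good to about 4 mm: the middle of the surface that is visible of it).
- r.spot_point(picture, label): "xyz" ([x, y, z] in m, in world coordinates, good to about 4 mm: a listed point, or the origin of a listed thing).
The state is a dict: "clock": time; "q": joint angles; "qd": joint speeds; "joint_torque": joint torques, N m; "tool_pos": TCP position; "eef_rot": TCP orientation; "contact_force": force on the tool from outside, world axes, zero at the start; "moment": the same for the moment, N m; "opening": opening from 0.0 (shut) to 1.0 (fully open).
Only numpy, scipy, OpenCV 4.12 (cv2) and the standard library are available. Lean on these libraries where they do the work, as an engineer would, in place of code of your own. Each camera call takes 0.05 s, during which the arm holds its last target.

TASK

Get the black rubber test button ready for its infrared reading: lay it flat and centred on the crystal of the spectrometer's round steel plate and let go, swing the press arm over it as far as its stop, then turn the press knob clockwise (seen from above) until its slip clutch clicks. Stop at that first click and do not run on to a second one, which only wears the clutch. Do not bear down on the knob, and leave the other things on the bench where they are.

Things in the scene. Friction and masses are not known exactly. Their poses are not given: they have to be found in the camera images.
- button_center (a point): black rubber test button: a plain flat cylinder, 29 mm in diameter and 12.5 mm thick, lying flat and loose on the bench, 20 g. The point is its centre (6.25 mm above its underside); z is its axis. Not to be confused with the pale, taller tapered stopper with a hole (35 x 28 mm) that also stands on the bench.
- crystal (a point): the infrared crystal, a tiny dot in the middle of a flat round steel plate (57 mm in diameter) on the deck of the white bench spectrometer (case 200 x 170 mm, deck 64 mm above the bench; fixed). The point is on the plate's top, 67 mm above the bench and 3 mm over the deck. x points from the spectrometer's front towards the press post behind the crystal; z up.
- post_axis (a point): the upright aluminium press post at the back of the deck. The point lies on the vertical axis about which the press arm swings, at the height of the arm's top face (105 mm above the bench), 103 mm from the crystal in the crystal's +x direction and 103 mm from the knob's axis. The hub round the post, 38 mm in diameter, stands 5 mm above the arm's top.
- knob_grip (a point): black fluted press knob on the press arm's free end: upright cylinder, 38 mm in diameter, 28 mm tall. The point is on its axis, 16 mm above its underside, 12 mm below its top. Its underside starts 8 to 10 mm above the arm's top. The arm is 25 mm wide (33 mm at the end), 14 mm thick. The knob turns clockwise, seen from above, to press, and sinks 9 mm a turn together with the pressure pad below the arm.
- press_arm (a joint): swing of the press arm about the post, rad: 0 = against its stop, knob and pressure pad exactly above the crystal; grows as the arm swings out counter-clockwise (seen from above) to the robot's right. Starts at 1.25 to 1.65. Stays where it is left: friction about 0.15 N m (1.5 N at the knob). Turning the knob clockwise pushes the arm against its stop.
- knob (a joint): slip of the knob's clutch, rad: how far the knob has turned clockwise past its screw; near 0 until the clutch gives. One click (tooth) is 0.52 rad of slip. Turning the screw takes about 0.17 N m; once the pad meets the button the torque climbs to the set torque, 0.20 to 0.26 N m (not known beforehand), then the clutch gives: the torque falls by over 0.1 N m and rises again with each tooth. The screw stays where it is left.
- presser: round steel pressure pad under the arm's free end, on the knob's axis, 18 mm in diameter; origin at the centre of its underside. It starts 1 to 3 mm above the height of the button's top when that lies on the plate, so the click comes after some 1.5 to 3.5 rad of turning, unknown beforehand. It presses the button with about 30 to 75 N when the clutch clicks.
- button: the rubber test button again; origin at the centre of its underside.
- rubber_stopper: bystander: pale tapered rubber stopper with a hole, 35 mm wide, 28 mm tall; origin under its centre.
- tweezers: bystander: steel tweezers, 124 mm long, lying flat on the bench; origin under their middle.
- petri_dish: bystander: clear flat petri dish, 92 mm in diameter, 15 mm tall; origin under its centre.
- wash_bottle: bystander: white squeeze bottle with a bent spout, 67 mm wide, 183 mm tall; origin under its centre.

How it is judged:
On the way, in this order (a step that is already met when the one before it is completed fails the run):
1. the button lies flat and centred on the crystal, let go (horizontal distance between button_center and crystal below 0.006 m and z of button_center in the frame of crystal between 0.003 and 0.009 m and contact force between the fingers and button below 0.2 N), for 0.2 s.
2. the press arm is swung over the button, against its stop (value of joint press_arm below 0.05 rad and horizontal distance between button_center and crystal below 0.007 m), for 0.1 s.
3. the clutch has clicked with the pad pressing the button on the crystal (value of joint knob above 0.26 rad and value of joint press_arm below 0.05 rad and contact force between presser and button above 15 N), for 0.1 s.
At the end, for the whole second after the job is handed in: The button lies flat on the plate with its centre within 7 mm of the crystal, the press arm is within 0.05 rad of its stop, the clutch has clicked once (slip over 0.26 rad, half a tooth) and only once (under 0.78 rad, one and a half teeth), and the pad presses the button with more than 15 N (all of step 3 and horizontal distance between button_center and crystal below 0.007 m and z of button_center in the frame of crystal between 0.003 and 0.009 m and value of joint knob below 0.78 rad and linear speed of button below 0.01 m/s); the robot touches nothing.
It fails at once if the clutch is run on to a second click (slip over 0.78 rad) (value of joint knob above 0.78 rad).
It fails at once if the button is pressed on the crystal with more than 100 N (the clutch allows about 30 to 75 N; only bearing down on the knob adds more) (contact force between presser and button above 100 N).
It fails at once if a bystander (stopper, tweezers, petri dish, wash bottle) is moved by more than 20 mm (distance of any of rubber_stopper, tweezers, petri_dish, wash_bottle from where it was at the start of the episode above 0.02 m).
It also fails if it takes over 72 s, if anything falls off the work surface, if the arm or the gripper's body presses on something with over 40 N, if the wrist force passes 120 N, or if a joint passes its speed limit or range.

## Working session

There is one attempt and no reset: what is moved stays moved. The work goes in short steps, Python scripts to look and compute and a tool call to move; the robot and the scene stay as the last step left them, time stands still between calls to the robot, and variables do not carry over. Pictures are saved under pics/ and viewed, and the job is handed in when it is done.

Besides the shell and the picture viewer there is one more tool, called after "Call:" as a command line: name --pt "numbers of a row" for each row, then --argument value for the rest. carry_out: Moves the arm, as the interface text tells. Its arguments: {"type":"object","properties":{"commands":{"type":"array","items":{"type":"array","items":{"type":"number"}}},"fingers":{"type":"number"},"grip_force":{"type":"number"}},"required":["commands"]}

```bash
ls; mkdir -p pics; cat > h.py <<'E'
import numpy as np,cv2
from plant import r
from scipy.spatial.transform import Rotation as R
def px2ray(s,u,v):
    K=np.array(s["intrinsics"]);k=s["k1"];T=np.array(s["extrinsics"])
    xd=np.array([(u-K[0,2])/K[0,0],(v-K[1,2])/K[1,1]]);x=xd.copy()
    for _ in range(30): x=xd/(1+k*(x@x))
    d=T[:3,:3]@np.array([x[0],x[1],1]);return T[:3,3],d
def atz(s,u,v,z):
    o,d=px2ray(s,u,v);return o+d*(z-o[2])/d[2]
def proj(s,p):
    K=np.array(s["intrinsics"]);T=np.array(s["extrinsics"])
    c=T[:3,:3].T@(np.array(p)-T[:3,3]);x=c[:2]/c[2];x=x*(1+s["k1"]*(x@x))
    return K[0,0]*x[0]+K[0,2],K[1,1]*x[1]+K[1,2]
def tool(p):  # world point -> shift in the tool frame now
    s=r.get_state();return R.from_quat(s["eef_rot"]).inv().apply(np.array(p)-s["tool_pos"])
E
python3 - <<'E'
from h import *
np.set_printoptions(precision=4,suppress=True)
for k,v in r.get_state().items(): print(k,np.array(v))
for n in ["side","top"]:
    s=r.snapshot(n);cv2.imwrite(f"pics/{n}0.png",s["img"])
    print(n,np.array(s["extrinsics"]),s["k1"])
    for l in ["button_center","crystal","post_axis","knob_grip"]:
        print(l,[(np.round(d["xyz"],4),round(d["p"],2)) for d in r.spot_point(s,l)[:2]])
    for l in ["rubber_stopper","tweezers","petri_dish","wash_bottle"]:
        print(l,[(np.round(d["xyz"],4),round(d["p"],2)) for d in r.spot_point(s,l)[:1]])
E
```

```text
pics
clock 0.0
q [-1.0822  0.69   -0.1945  1.5664  0.1573  0.9025 -0.2151]
qd [-0.0012 -0.0008 -0.0006  0.0012  0.0009  0.0009  0.0006]
joint_torque [  0.0005 -52.7559  -1.2664 -15.3429  -0.0526   0.0067   0.0002]
tool_pos [0.2743 0.5609 0.2379]
eef_rot [ 0.2254  0.9743 -0.0009 -0.0001]
contact_force [ 0.1802 -0.8039  0.2221]
moment [ 0.0275  0.0185 -0.0303]
opening 0.9966358923878605
side [[-0.8995 -0.1767  0.3995  0.1801]
 [-0.4367  0.3899 -0.8108  0.6034]
 [-0.0125 -0.9037 -0.4279  0.5296]
 [ 0.      0.      0.      1.    ]] 0.04592810411206315
button_center [(array([ 0.4448, -0.3449,  0.0076]), 0.52), (array([ 0.4444, -0.3448,  0.0035]), 0.24)]
crystal [(array([ 0.5795, -0.1311,  0.0642]), 0.61), (array([ 0.4461, -0.3452,  0.0058]), 0.38)]
post_axis [(array([ 0.6777, -0.154 ,  0.1059]), 0.7)]
knob_grip [(array([ 0.649 , -0.252 ,  0.1321]), 0.62)]
rubber_stopper [(array([ 0.4434, -0.1965, -0.0003]), 0.76)]
tweezers [(array([ 0.4241, -0.0497, -0.0002]), 0.91)]
petri_dish [(array([ 0.4547,  0.0957, -0.0001]), 0.71)]
wash_bottle [(array([ 0.6752, -0.4057, -0.0014]), 0.59)]
top [[ 0.0501 -0.9755  0.214   0.3565]
 [-0.9987 -0.0488  0.0114 -0.1706]
 [-0.0007 -0.2143 -0.9768  1.1088]
 [ 0.      0.      0.      1.    ]] -0.08877846950426231
button_center [(array([ 0.4414, -0.192 ,  0.0039]), 0.74), (array([ 0.443 , -0.3415,  0.0074]), 0.65)]
crystal [(array([ 0.5792, -0.1321,  0.0665]), 0.6)]
post_axis [(array([ 0.6786, -0.1531,  0.1034]), 0.64)]
knob_grip [(array([ 0.6481, -0.248 ,  0.13  ]), 0.67)]
rubber_stopper [(array([ 0.4378, -0.1917,  0.0024]), 0.69)]
tweezers [(array([ 0.4268, -0.0507, -0.0006]), 0.55)]
petri_dish [(array([0.46  , 0.0919, 0.0063]), 0.7)]
wash_bottle [(array([ 0.6733, -0.4113, -0.0026]), 0.95)]
```

View pics/top0.png

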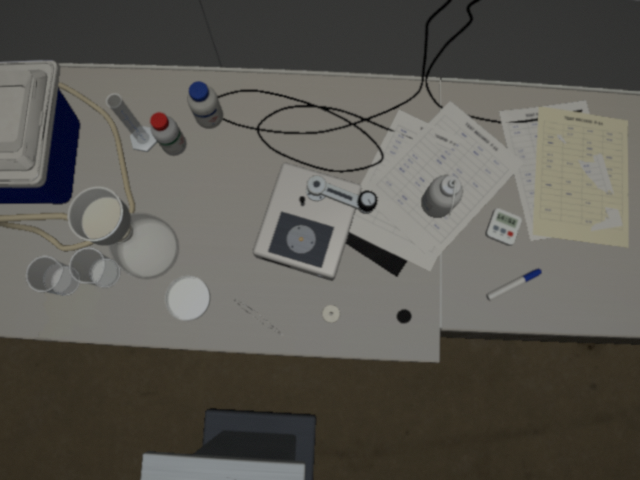

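View pics/side0.png

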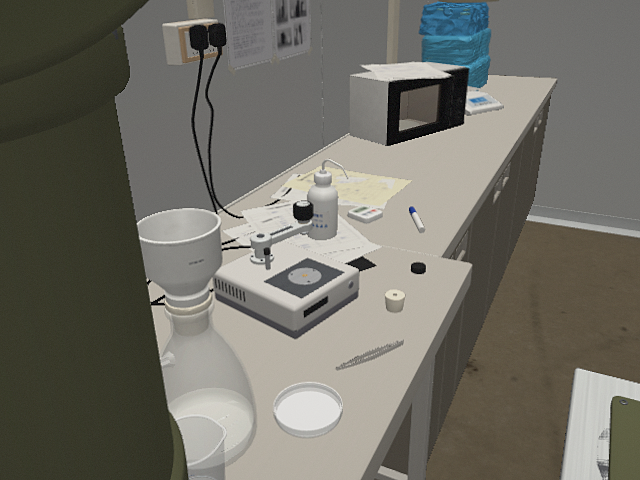

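```bash
python3 - <<'E'
from h import *
np.set_printoptions(precision=4,suppress=True)
s=r.snapshot("top");cv2.imwrite("pics/crop.png",cv2.resize(s["img"][150:340,230:480],None,fx=3.2,fy=3.2,interpolation=cv2.INTER_CUBIC))
g=cv2.cvtColor(s["img"],cv2.COLOR_BGR2GRAY)
m=(g[300:335,388:422]<70).astype(np.uint8);M=cv2.moments(m,True)
u,v=388+M["m10"]/M["m00"],300+M["m01"]/M["m00"];print("btn",u,v,M["m00"],atz(s,u,v,.011))
for z in (.15,.25,.3): print("funnel",z,atz(s,100,215,z),atz(s,131,215,z),atz(s,100,243,z))
print("plate",atz(s,302,239,.067)); t=r.snapshot("side")
for z in (.2,.25,.3): print(atz(t,180,225,z))
print("bottle", atz(s,453,183,.18))
for p in ([.443,-.3435,.0125],[.579,-.1316,.067],[.678,-.1535,.11],[.6485,-.25,.142]): print(proj(s,p),proj(t,p))
E
```

```text
btn 403.6168831168831 315.9155844155844 154.0 [ 0.4453 -0.3412  0.011 ]
funnel 0.15 [0.5892 0.2402 0.15  ] [0.592  0.1818 0.15  ] [0.5368 0.2329 0.15  ]
funnel 0.25 [0.565  0.1973 0.25  ] [0.5674 0.145  0.25  ] [0.518  0.1909 0.25  ]
funnel 0.3 [0.5528 0.1759 0.3   ] [0.5551 0.1266 0.3   ] [0.5086 0.1698 0.3   ]
plate [ 0.5806 -0.1313  0.067 ]
[0.6965 0.026  0.2   ]
[0.6182 0.1136 0.25  ]
[0.5398 0.2012 0.3   ]
bottle [ 0.6723 -0.4     0.18  ]
(np.float64(404.86498417427094), np.float64(317.05181720511314)) (np.float64(418.8316198461323), np.float64(264.4677821661366))
(np.float64(302.13470645014263), np.float64(239.7837024192234)) (np.float64(305.2967567187867), np.float64(273.8815082961729))
(np.float64(315.8594717180816), np.float64(185.14823956408023)) (np.float64(260.5795689054228), np.float64(235.6228749143542))
(np.float64(367.2721053035959), np.float64(197.58769588083533)) (np.float64(300.6222469269657), np.float64(202.67017165279657))
```

View pics/crop.png

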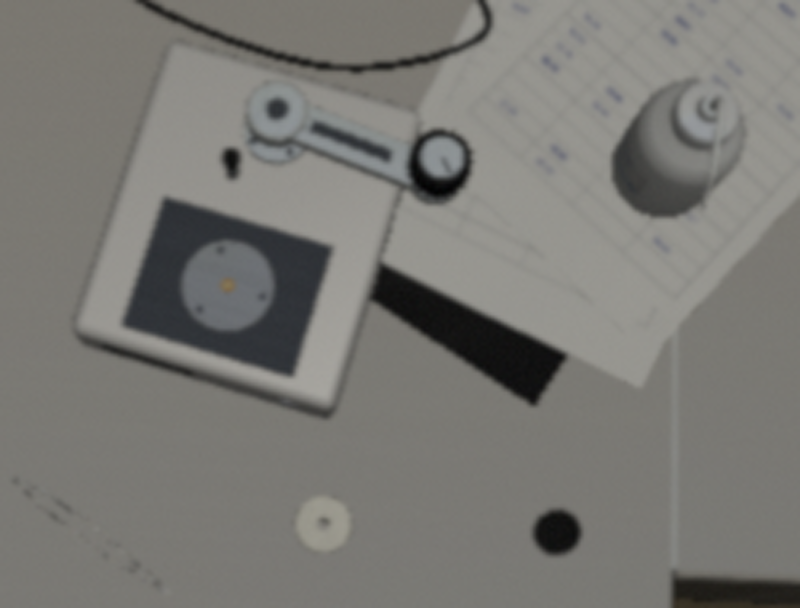

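```bash
python3 - <<'E'
from h import *
np.set_printoptions(precision=3,suppress=True)
for p in ([.35,.35,.31],[.41,.1,.31],[.43,-.1,.27],[.445,-.342,.15]): print(tool(p))
E
```

```text
[-0.161 -0.157 -0.071]
[-0.324 -0.355 -0.071]
[-0.43  -0.526 -0.031]
[-0.55  -0.737  0.089]
```

Call:
carry_out --pt "-0.04 -0.04 -0.03 0 0 0" --pt "-0.08 -0.08 -0.055 0 0 0" --pt "-0.12 -0.12 -0.07 0 0 0" --pt "-0.16 -0.157 -0.071 0 0 0" --pt "-0.19 -0.195 -0.071 0 0 0" --pt "-0.22 -0.232 -0.071 0 0 0" --pt "-0.25 -0.27 -0.071 0 0 0" --pt "-0.28 -0.305 -0.071 0 0 0" --pt "-0.324 -0.355 -0.071 0 0 0" --pt "-0.324 -0.355 -0.071 0 0 0" --fingers 60 --grip_force 12

```text
clock: 2.0
tool_pos: [0.41, 0.0978, 0.31]
eef_rot: [0.226, 0.974, 0.0, 0.0]
contact_force: [0.8, -0.0, 1.1]
opening: 0.764
```

```bash
python3 - <<'E'
from h import *
np.set_printoptions(precision=3,suppress=True)
s=r.get_state();print(s["clock"],np.array(s["q"]),np.array(s["tool_pos"]),np.array(s["eef_rot"]),s["opening"])
for p in ([.43,-.1,.27],[.445,-.342,.10]): print(tool(p))
E
```

```text
2.0 [-0.194  0.324 -0.204  2.038  0.092  0.787  0.662] [0.41  0.098 0.31 ] [0.226 0.974 0.    0.   ] 0.7641698414755288
[-0.105 -0.169  0.04 ]
[-0.225 -0.379  0.21 ]
```

Call:
carry_out --pt "-0.028 -0.042 0.01 0 0 0" --pt "-0.054 -0.084 0.02 0 0 0" --pt "-0.08 -0.127 0.03 0 0 0" --pt "-0.105 -0.169 0.045 0 0 0" --pt "-0.125 -0.21 0.06 0 0 0" --pt "-0.15 -0.252 0.08 0 0 0" --pt "-0.175 -0.294 0.1 0 0 0" --pt "-0.2 -0.336 0.13 0 0 0" --pt "-0.215 -0.365 0.17 0 0 0" --pt "-0.225 -0.379 0.21 0 0 0" --pt "-0.225 -0.379 0.21 0 0 0"

```text
clock: 3.1
tool_pos: [0.4423, -0.3413, 0.0953]
eef_rot: [0.228, 0.974, 0.0, -0.003]
contact_force: [-0.4, 0.9, 0.3]
opening: 0.767
```

```bash
python3 - <<'E'
from h import *
np.set_printoptions(precision=4,suppress=True)
for n in ("side","top"):
    t=r.snapshot(n)
    print([(np.round(d["xyz"],4),round(d["p"],2)) for d in r.spot_point(t,"button_center")[:2]])
    cv2.imwrite(f"pics/{n}1.png",cv2.resize(t["img"][180:360,320:480],None,fx=3,fy=3))
s=r.get_state();print(s["clock"],np.array(s["q"]),np.array(s["tool_pos"]),np.array(s["contact_force"]))
print(tool([.445,-.3425,.003]))
E
```

```text
[(array([ 0.4428, -0.3449,  0.0051]), 0.71)]
[(array([ 0.4426, -0.3435,  0.0083]), 0.36)]
3.3 [ 0.6417  0.8058 -0.1284  1.8782  0.2033  0.4686  1.4886] [ 0.4465 -0.3377  0.1011] [-0.0963  0.3828  0.3893]
[-0.0006 -0.005   0.0981]
```

View pics/side1.png

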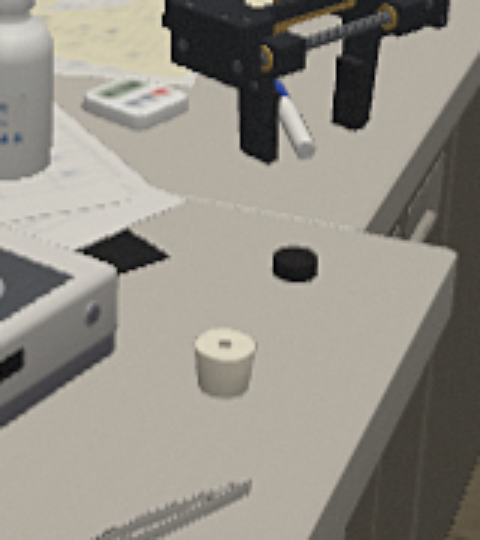

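Call:
carry_out --pt "0 0 0.02 0 0 0" --pt "0 0 0.04 0 0 0" --pt "0 0 0.06 0 0 0" --pt "0 0 0.06 0 0 0" --pt "0 0 0.06 0 0 0"

```text
clock: 3.8
tool_pos: [0.4466, -0.3383, 0.0415]
eef_rot: [0.225, 0.974, -0.0, 0.001]
contact_force: [-0.1, -0.8, 0.7]
opening: 0.761
```

```bash
python3 - <<'E'
from h import *
np.set_printoptions(precision=4,suppress=True)
s=r.get_state();print(s["clock"],np.array(s["tool_pos"]),R.from_quat(s["eef_rot"]).as_matrix())
print(tool([.4445,-.3432,.003]))
E
```

```text
3.8 [ 0.4466 -0.3383  0.0415] [[-0.8991  0.4377  0.0021]
 [ 0.4377  0.8991 -0.0006]
 [-0.0021  0.0003 -1.    ]]
[-0.0002 -0.0053  0.0385]
```

Call:
carry_out --pt "0 -0.005 0.012 0 0 0" --pt "0 -0.005 0.025 0 0 0" --pt "0 -0.005 0.034 0 0 0" --pt "0 -0.005 0.0385 0 0 0" --pt "0 -0.005 0.0385 0 0 0" --pt "0 -0.005 0.0385 0 0 0"

```text
clock: 4.4
tool_pos: [0.4431, -0.3434, 0.0009]
eef_rot: [0.225, 0.974, 0.0, -0.0]
contact_force: [0.9, 0.2, -0.5]
opening: 0.761
```

```bash
python3 - <<'E'
from h import *
np.set_printoptions(precision=4,suppress=True)
t=r.snapshot("side")
cv2.imwrite(f"pics/side2.png",cv2.resize(t["img"][180:330,340:480],None,fx=4,fy=4))
s=r.get_state();print(s["clock"],np.array(s["tool_pos"]),np.array(s["contact_force"]))
E
```

```text
4.45 [ 0.4431 -0.3434  0.0009] [ 0.1563 -0.6068  0.2238]
```

View pics/side2.png

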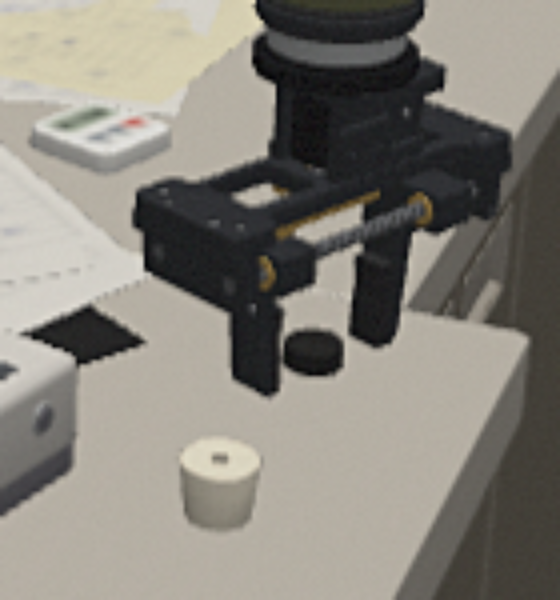

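Call:
carry_out --pt "0 0 -0.0015 0 0 0" --pt "0 0 -0.0015 0 0 0" --pt "0 0 -0.0015 0 0 0" --pt "0 0 -0.0015 0 0 0" --pt "0 0 -0.0015 0 0 0" --pt "0 0 -0.0015 0 0 0" --pt "0 0 -0.0015 0 0 0" --pt "0 0 -0.0015 0 0 0" --fingers 255 --grip_force 12

```text
clock: 5.25
tool_pos: [0.4432, -0.3435, 0.0027]
eef_rot: [0.225, 0.974, 0.0, 0.0]
contact_force: [-0.6, -0.3, 0.6]
opening: 0.322
```

```bash
python3 - <<'E'
from h import *
np.set_printoptions(precision=4,suppress=True)
s=r.get_state();print(s["clock"],np.array(s["tool_pos"]),s["opening"]*88)
for p in ([.50,-.28,.14],[.58,-.131,.12]): print(tool(p))
E
```

```text
5.25 [ 0.4432 -0.3435  0.0027] 28.3447176519382
[-0.0232  0.082  -0.1373]
[-0.0296  0.251  -0.1173]
```

Call:
carry_out --pt "0 0 -0.03 0 0 0" --pt "0 0 -0.07 0 0 0" --pt "-0.005 0.02 -0.11 0 0 0" --pt "-0.01 0.05 -0.13 0 0 0" --pt "-0.015 0.09 -0.135 0 0 0" --pt "-0.02 0.13 -0.135 0 0 0" --pt "-0.024 0.17 -0.13 0 0 0" --pt "-0.028 0.21 -0.12 0 0 0" --pt "-0.03 0.24 -0.117 0 0 0" --pt "-0.03 0.251 -0.117 0 0 0" --pt "-0.03 0.251 -0.117 0 0 0" --pt "-0.03 0.251 -0.117 0 0 0"

```text
clock: 6.45
tool_pos: [0.5792, -0.1336, 0.1198]
eef_rot: [0.226, 0.974, -0.001, -0.0]
contact_force: [-0.0, -1.0, -0.1]
opening: 0.326
```

```bash
python3 - <<'E'
from h import *
np.set_printoptions(precision=4,suppress=True)
for n in ("side","top"):
    t=r.snapshot(n)
    for l in ("button_center","crystal","knob_grip","post_axis"):print(l,[(np.round(d["xyz"],4),round(d["p"],2)) for d in r.spot_point(t,l)[:2]])
    cv2.imwrite(f"pics/{n}3.png",cv2.resize(t["img"][180:330,220:420],None,fx=4,fy=4))
s=r.get_state();print(s["clock"],np.array(s["tool_pos"]),s["opening"]*88,np.array(s["q"]))
E
```

```text
button_center [(array([ 0.5798, -0.1356,  0.1237]), 0.74)]
crystal [(array([ 0.5801, -0.1302,  0.0629]), 0.92)]
knob_grip [(array([ 0.6488, -0.251 ,  0.1279]), 0.46)]
post_axis [(array([ 0.6777, -0.1549,  0.1039]), 0.97)]
button_center []
crystal []
knob_grip [(array([ 0.649 , -0.2515,  0.1337]), 0.91)]
post_axis [(array([ 0.6787, -0.1585,  0.1081]), 0.88)]
6.95 [ 0.5803 -0.1315  0.1198] 28.581318033785102 [ 0.1939  0.8075 -0.085   1.7615  0.1125  0.5772  1.1564]
```

View pics/side3.png

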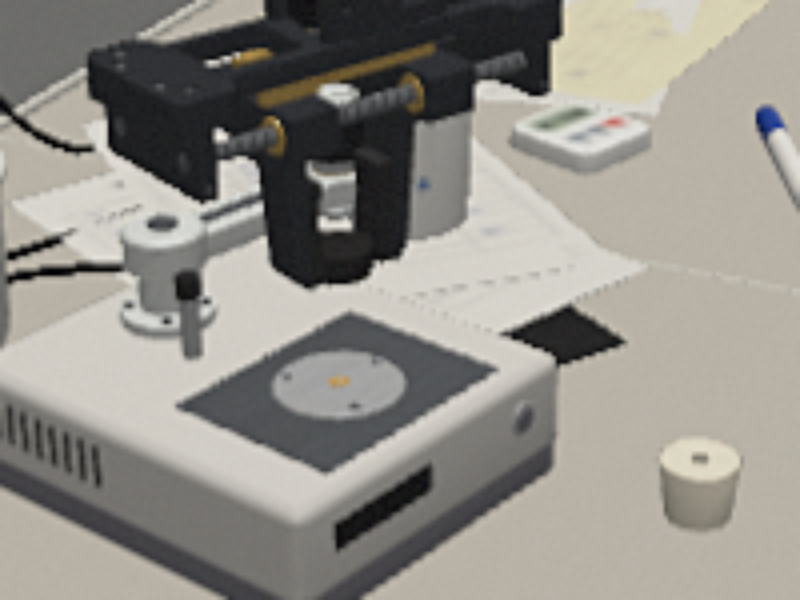

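View pics/top3.png

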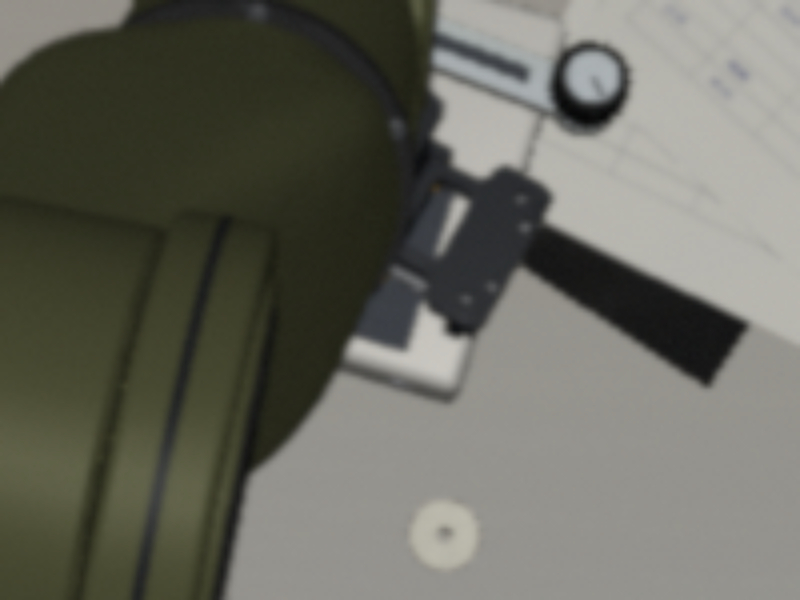

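Call:
carry_out --pt "0 0 0.012 0 0 0" --pt "0 0 0.025 0 0 0" --pt "0 0 0.037 0 0 0" --pt "0 0 0.045 0 0 0" --pt "0 0 0.045 0 0 0" --pt "0 0 0.045 0 0 0" --pt "0 0 0.045 0 0 0"

```text
clock: 7.65
tool_pos: [0.5807, -0.1313, 0.0751]
eef_rot: [0.225, 0.974, 0.0, 0.0]
contact_force: [-0.1, 0.4, 0.1]
opening: 0.322
```

```bash
python3 - <<'E'
from h import *
np.set_printoptions(precision=4,suppress=True)
n="side"
t=r.snapshot(n)
for l in ("button_center","crystal"):print(l,[(np.round(d["xyz"],4),round(d["p"],2)) for d in r.spot_point(t,l)[:2]])
cv2.imwrite(f"pics/{n}4.png",cv2.resize(t["img"][220:320,250:370],None,fx=6,fy=6,interpolation=cv2.INTER_CUBIC))
s=r.get_state();print(s["clock"],np.array(s["tool_pos"]),np.array(s["contact_force"]))
print("crystal side",atz(t,305,275.2,.067), atz(t,304.5,274.7,.067))
a=np.linspace(0,2*np.pi,9)
for c in ([.580,-.1305],):
  print([np.round((np.array(proj(t,[c[0]+.0285*np.cos(x),c[1]+.0285*np.sin(x),.067]))-[250,220])*6) for x in a])
print("btn",[np.round((np.array(proj(t,[.580+.0145*np.cos(x),-.1315+.0145*np.sin(x),.072]))-[250,220])*6) for x in a])
E
```

```text
button_center [(array([ 0.5815, -0.1353,  0.077 ]), 0.69)]
crystal [(array([ 0.5785, -0.1315,  0.0636]), 0.71)]
7.8 [ 0.5807 -0.1313  0.0752] [ 0.7355 -0.4256 -1.1975]
crystal side [ 0.5773 -0.1273  0.067 ] [ 0.5789 -0.1285  0.067 ]
[array([238., 304.]), array([229., 342.]), array([279., 370.]), array([358., 372.]), array([417., 345.]), array([423., 307.]), array([373., 281.]), array([298., 279.]), array([238., 304.])]
btn [array([283., 297.]), array([279., 316.]), array([304., 330.]), array([344., 331.]), array([374., 318.]), array([377., 299.]), array([352., 285.]), array([313., 284.]), array([283., 297.])]
```

View pics/side4.png

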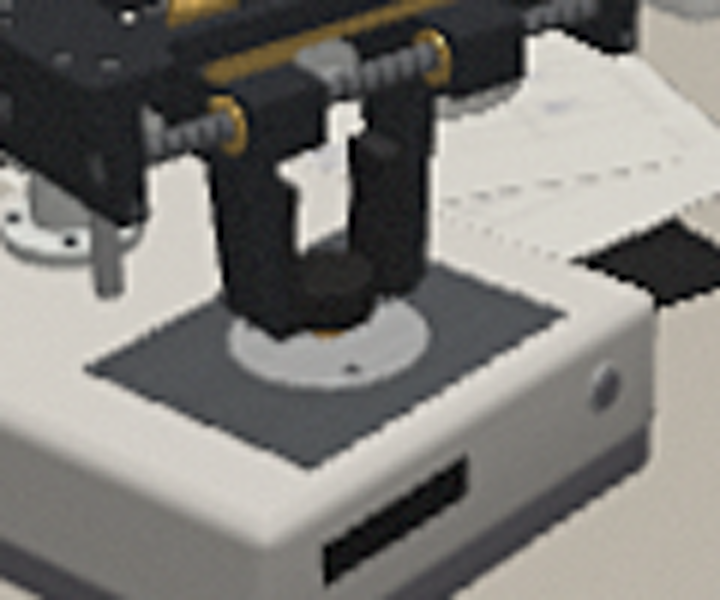

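```bash
cat > fit.py <<'E'
from h import *
from scipy.optimize import least_squares
np.set_printoptions(precision=4,suppress=True)
class C: pass
def cal(n): return dict(r.snapshot(n))
def sil(s,c,rad,z0,z1):
    a=np.linspace(0,2*np.pi,40,endpoint=False)
    P=[proj(s,[c[0]+rad*np.cos(x),c[1]+rad*np.sin(x),z]) for z in (z0,z1) for x in a]
    return cv2.convexHull(np.array(P,np.float32))[:,0]
def fitblob(s,mask,rad,z0,z1,x0):
    M=cv2.moments(mask.astype(np.uint8),True);b=np.array([M["m10"],M["m01"]])/M["m00"]
    def f(c):
        h=sil(s,c,rad,z0,z1);m=cv2.moments(h.astype(np.float32));return np.array([m["m10"],m["m01"]])/m["m00"]-b
    o=least_squares(f,x0,diff_step=1e-3);h=sil(s,o.x,rad,z0,z1)
    return o.x,b,M["m00"],cv2.contourArea(h)
E
python3 - <<'E'
from fit import *
for n,box in (("side",(255,282,405,432)),("top",(300,335,388,422))):
    s=cal(n);im=cv2.imread(f"pics/{n}0.png");g=cv2.cvtColor(im,cv2.COLOR_BGR2GRAY)
    m=np.zeros(g.shape,bool);v0,v1,u0,u1=box;m[v0:v1,u0:u1]=g[v0:v1,u0:u1]<80
    print(n,"btn",fitblob(s,m,.0145,0,.0125,[.443,-.343]))
    hsv=cv2.cvtColor(im,cv2.COLOR_BGR2HSV)
    u,v=(305,275) if n=="side" else (301,239)
    w=6;p=im[v-w:v+w+1,u-w:u+w+1].astype(int);o=np.clip(p[:,:,2]-p[:,:,0]-15,0,None)
    yy,xx=np.mgrid[v-w:v+w+1,u-w:u+w+1]
    cu,cv_=(o*xx).sum()/o.sum(),(o*yy).sum()/o.sum();print("dot",cu,cv_,o.sum(),atz(s,cu,cv_,.067))
    if n=="top": # hub and knob
        pass
E
```

```text
side btn (array([ 0.4436, -0.341 ]), array([417.9658, 267.8425]), 146.0, 169.94579818844795)
dot 304.2759067357513 274.85103626943004 772 [ 0.579  -0.1279  0.067 ]
top btn (array([ 0.4458, -0.342 ]), array([403.6909, 315.8364]), 165.0, 177.9496881486848)
dot 300.7 238.65483870967742 310 [ 0.5811 -0.1287  0.067 ]
```

Call:
carry_out --pt "0.001 0.001 0.0 0 0 0" --pt "0.002 0.0015 0.002 0 0 0" --pt "0.002 0.0015 0.004 0 0 0" --pt "0.002 0.0015 0.0046 0 0 0" --pt "0.002 0.0015 0.0046 0 0 0" --pt "0.002 0.0015 0.0046 0 0 0"

```text
clock: 8.5
tool_pos: [0.5792, -0.1291, 0.0701]
eef_rot: [0.225, 0.974, 0.0, 0.0]
contact_force: [-0.9, -0.7, -0.6]
opening: 0.325
```

```bash
python3 - <<'E'
from h import *
np.set_printoptions(precision=4,suppress=True)
n="side"
t=r.snapshot(n)
cv2.imwrite(f"pics/{n}5.png",cv2.resize(t["img"][240:300,270:350],None,fx=10,fy=10,interpolation=cv2.INTER_CUBIC))
s=r.get_state();print(s["clock"],np.array(s["tool_pos"]),np.array(s["contact_force"]))
E
```

```text
8.55 [ 0.5792 -0.129   0.0701] [-0.5778 -0.075   0.908 ]
```

View pics/side5.png

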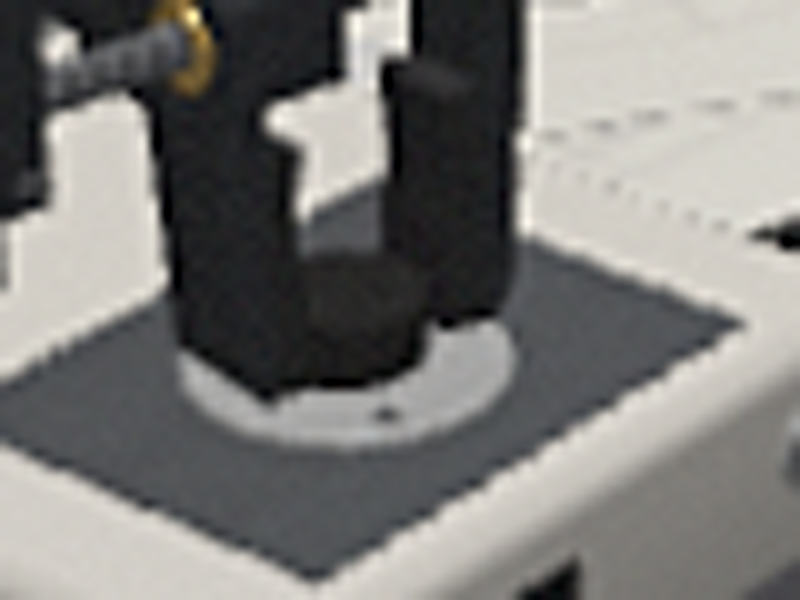

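Call:
carry_out --pt "0 0 0 0 0 0" --pt "0 0 0 0 0 0" --pt "0 0 0 0 0 0" --pt "0 0 0 0 0 0" --pt "0 0 0 0 0 0" --pt "0 0 -0.01 0 0 0" --pt "0 0 -0.03 0 0 0" --pt "0 0 -0.06 0 0 0" --pt "0 0 -0.1 0 0 0" --pt "0 -0.03 -0.13 0 0 0" --pt "0 -0.07 -0.13 0 0 0" --pt "0 -0.07 -0.13 0 0 0" --fingers 110

```text
clock: 9.75
tool_pos: [0.5456, -0.1993, 0.202]
eef_rot: [0.23, 0.973, -0.003, 0.001]
contact_force: [0.3, -0.9, -1.2]
opening: 0.568
```

```bash
python3 - <<'E'
from fit import *
s=r.get_state();print(s["clock"],np.array(s["tool_pos"]),s["opening"]*88,np.array(s["q"]))
for n in ("side","top"):
    t=r.snapshot(n);im=t["img"]
    for l in ("button_center","knob_grip","post_axis","wash_bottle"):print(l,[(np.round(d["xyz"],4),round(d["p"],2)) for d in r.spot_point(t,l)[:2]])
    b=(240,300,260,360) if n=="side" else (160,260,280,400)
    cv2.imwrite(f"pics/{n}6.png",cv2.resize(im[b[0]:b[1],b[2]:b[3]],None,fx=6,fy=6,interpolation=cv2.INTER_CUBIC))
    if n=="side":
        g=cv2.cvtColor(im,cv2.COLOR_BGR2GRAY);m=np.zeros(g.shape,bool);m[255:285,288:322]=g[255:285,288:322]<55
        print(fitblob(t,m,.0145,.067,.0795,[.579,-.129]))
E
```

```text
9.75 [ 0.5456 -0.1993  0.202 ] 49.94570735962405 [ 0.3298  0.6734 -0.1059  1.7457  0.108   0.7269  1.2731]
button_center [(array([ 0.5815, -0.1319,  0.0722]), 0.46)]
knob_grip [(array([ 0.6493, -0.2489,  0.1292]), 0.54)]
post_axis [(array([ 0.6766, -0.155 ,  0.1019]), 0.59)]
wash_bottle [(array([ 0.6746, -0.4074, -0.0011]), 0.72)]
(array([ 0.5797, -0.1274]), array([303.7016, 271.7068]), 191.0, 224.74645482888445)
button_center []
knob_grip []
post_axis [(array([ 0.6736, -0.4085, -0.0035]), 0.34)]
wash_bottle [(array([ 0.6729, -0.4098, -0.0056]), 0.77)]
```

View pics/side6.png

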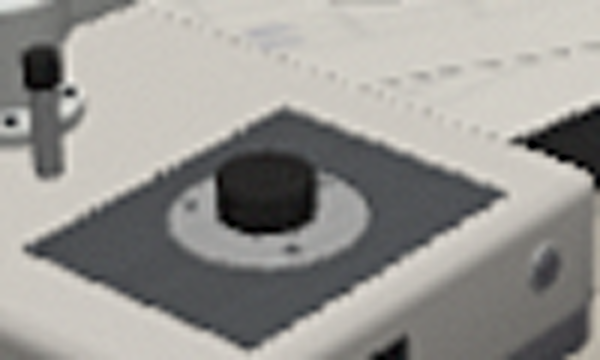

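View pics/top6.png

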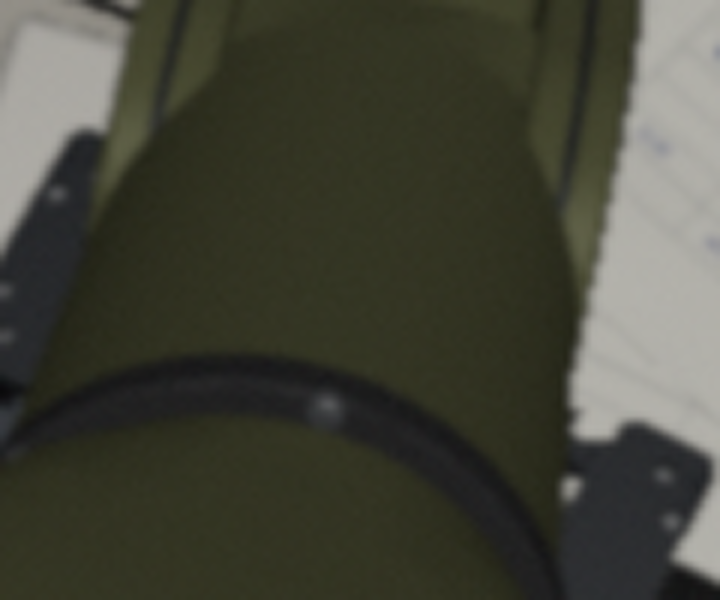

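```bash
python3 - <<'E'
from fit import *
s=cal("top");sd=cal("side")
hub=atz(s,316.6,184.1,.110);kn=atz(s,368.1,199.1,.142)
print(hub,kn,np.linalg.norm(hub[:2]-[.5811,-.1287]),np.linalg.norm(hub[:2]-kn[:2]))
im=cv2.imread("pics/side0.png");cv2.imwrite("pics/k.png",cv2.resize(im[190:275,235:345],None,fx=7,fy=7,interpolation=cv2.INTER_CUBIC))
for z in (.114,.128,.142):print(z,np.round((np.array(proj(sd,[.6485,-.25,z]))-[235,190])*7))
# knob blob side
g=cv2.cvtColor(im,cv2.COLOR_BGR2GRAY);m=np.zeros(g.shape,bool);m[198:224,288:318]=g[198:224,288:318]<60
print(fitblob(sd,m,.019,.114,.142,[.648,-.25]))
im=cv2.imread("pics/top0.png");g=cv2.cvtColor(im,cv2.COLOR_BGR2GRAY);cv2.imwrite("pics/kt.png",cv2.resize(im[160:240,290:390],None,fx=7,fy=7,interpolation=cv2.INTER_CUBIC))
E
```

```text
[ 0.6802 -0.1548  0.11  ] [ 0.6457 -0.2516  0.142 ] 0.10245561524295499 0.10276273510344924
0.114 [463. 186.]
0.128 [461. 138.]
0.142 [459.  89.]
(array([ 0.6395, -0.2411]), array([302.8841, 212.1775]), 276.0, 416.4625501281116)
```

View pics/k.png

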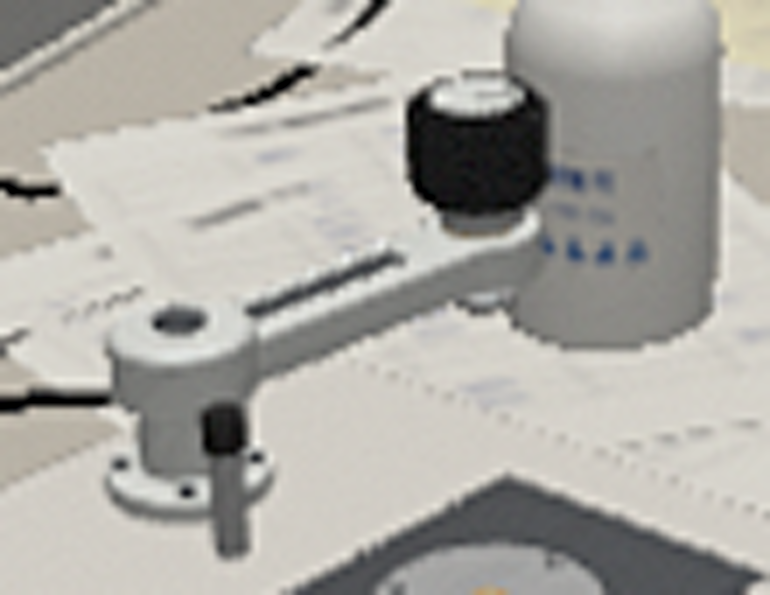

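View pics/kt.png

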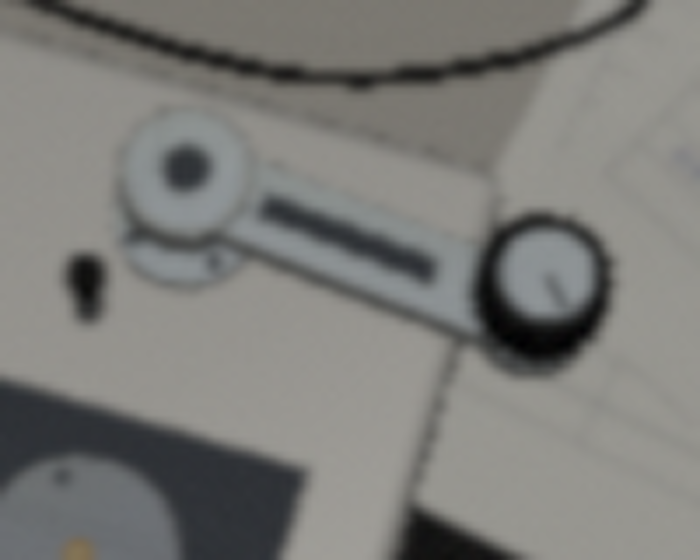

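```bash
python3 - <<'E'
from fit import *
sd=cal("side");print(atz(sd,235+478/7,190+95/7,.142),atz(sd,235+181/7,190+335/7-1,.110))
print(tool([.6436,-.252,.21]),r.get_state()["tool_pos"])
E
```

```text
[ 0.6419 -0.2481  0.142 ] [ 0.6749 -0.1493  0.11  ]
[-0.1119 -0.0125 -0.01  ] [ 0.5485 -0.1916  0.2   ]
```

Call:
carry_out --pt "-0.01 0 -0.01 0 0 -8" --pt "-0.025 -0.002 -0.01 0 0 -16" --pt "-0.045 -0.004 -0.01 0 0 -24" --pt "-0.065 -0.006 -0.01 0 0 -32" --pt "-0.085 -0.008 -0.01 0 0 -40" --pt "-0.1 -0.01 -0.01 0 0 -48" --pt "-0.111 -0.0115 -0.01 0 0 -56" --pt "-0.111 -0.0115 -0.01 0 0 -56" --pt "-0.111 -0.0115 -0.01 0 0 -56" --pt "-0.111 -0.0115 -0.01 0 0 -56" --fingers 80

```text
clock: 11.4
tool_pos: [0.6425, -0.2504, 0.2101]
eef_rot: [-0.258, 0.966, 0.0, -0.0]
contact_force: [-0.2, 1.1, 0.2]
opening: 0.689
```

```bash
python3 - <<'E'
from fit import *
s=r.get_state();print(s["clock"],np.array(s["tool_pos"]),s["opening"]*88,np.array(s["q"]))
print(R.from_quat(s["eef_rot"]).as_matrix());print(tool([.643,-.2505,.117]))
t=r.snapshot("side");cv2.imwrite("pics/side7.png",cv2.resize(t["img"][120:280,220:400],None,fx=4,fy=4))
E
```

```text
11.4 [ 0.6425 -0.2504  0.2101] 60.65776883897335 [ 0.4964  0.8301 -0.3947  1.3683  0.3414  1.011   2.1275]
[[-0.8674 -0.4977 -0.0008]
 [-0.4977  0.8674  0.0003]
 [ 0.0006  0.0006 -1.    ]]
[-0.0004 -0.0004  0.0931]
```

View pics/side7.png

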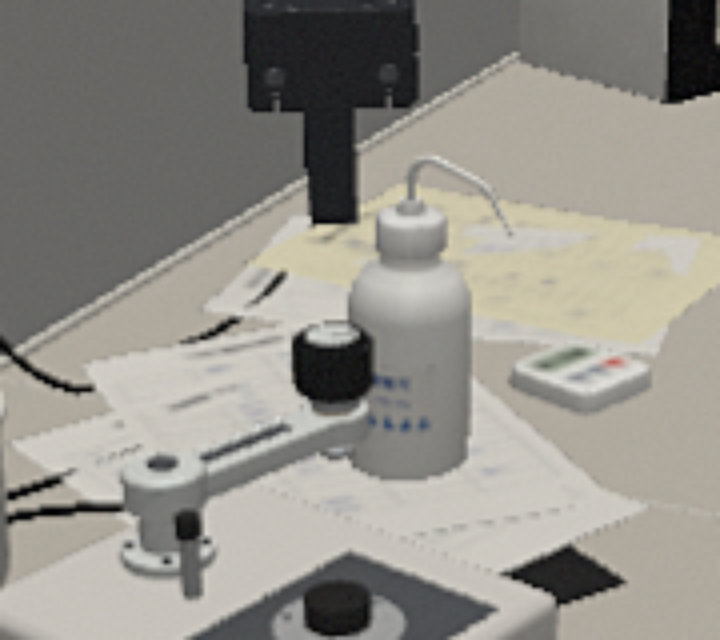

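Call:
carry_out --pt "0 0 0.02 0 0 0" --pt "0 0 0.04 0 0 0" --pt "0 0 0.055 0 0 0" --pt "0 0 0.065 0 0 0" --pt "0 0 0.075 0 0 0" --pt "0 0 0.085 0 0 0" --pt "0 0 0.093 0 0 0" --pt "0 0 0.093 0 0 0" --pt "0 0 0.093 0 0 0"

```text
clock: 12.35
tool_pos: [0.6433, -0.251, 0.1172]
eef_rot: [-0.258, 0.966, -0.0, 0.0]
contact_force: [-0.1, 0.4, 0.3]
opening: 0.686
```

```bash
python3 - <<'E'
from fit import *
s=r.get_state();print(s["clock"],np.array(s["tool_pos"]),np.array(s["contact_force"]),np.array(s["moment"]))
t=r.snapshot("side");cv2.imwrite("pics/side8.png",cv2.resize(t["img"][150:280,220:380],None,fx=5,fy=5))
post=np.array([.678,-.155]);k=np.array([.643,-.2505])-post
p0=np.array(s["tool_pos"]);Rm=R.from_quat(s["eef_rot"])
for a in range(0,92,8):
    c=R.from_euler("z",-a,degrees=True).apply([k[0],k[1],0])-[k[0],k[1],0]
    print(a,Rm.inv().apply(c))
E
```

```text
12.35 [ 0.6433 -0.251   0.1172] [-0.0586  0.3638  0.3286] [ 0.069   0.0208 -0.0117]
0 [0. 0. 0.]
8 [ 0.0083  0.0115 -0.    ]
16 [ 0.015  0.024 -0.   ]
24 [ 0.0198  0.0374 -0.    ]
32 [ 0.0227  0.0512 -0.    ]
40 [ 0.0237  0.0654 -0.    ]
48 [ 0.0227  0.0796 -0.    ]
56 [ 0.0197  0.0934 -0.    ]
64 [ 0.0149  0.1068 -0.    ]
72 [ 0.0082  0.1193 -0.    ]
80 [-0.0002  0.1308 -0.    ]
88 [-0.01   0.141 -0.   ]
```

View pics/side8.png

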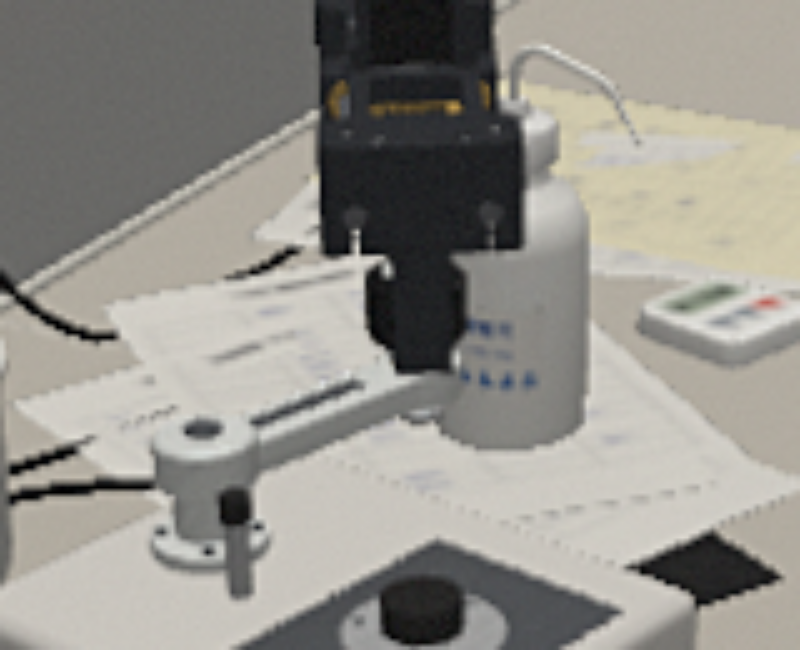

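Call:
carry_out --pt "0 0 0 0 0 0" --pt "0 0 0 0 0 0" --pt "0.0083 0.0115 0 0 0 0" --pt "0.015 0.024 0 0 0 0" --pt "0.0198 0.0374 0 0 0 0" --pt "0.0227 0.0512 0 0 0 0" --pt "0.0237 0.0654 0 0 0 0" --pt "0.0227 0.0796 0 0 0 0" --pt "0.0197 0.0934 0 0 0 0" --pt "0.0149 0.1068 0 0 0 0" --pt "0.0082 0.1193 0 0 0 0" --pt "0.0082 0.1193 0 0 0 0" --fingers 120

```text
clock: 13.6
tool_pos: [0.5774, -0.1472, 0.1174]
eef_rot: [-0.261, 0.965, 0.001, 0.001]
contact_force: [-1.2, 0.3, 0.2]
opening: 0.529
```

```bash
python3 - <<'E'
from fit import *
s=r.get_state();print(s["clock"],np.array(s["tool_pos"]),np.array(s["contact_force"]),np.array(s["moment"]),s["opening"]*88,np.array(s["q"]))
t=r.snapshot("side");cv2.imwrite("pics/side9.png",cv2.resize(t["img"][150:300,200:380],None,fx=4,fy=4))
print([(np.round(d["xyz"],4),round(d["p"],2)) for d in r.spot_point(t,"knob_grip")[:2]])
E
```

```text
13.6 [ 0.5774 -0.1472  0.1174] [-1.1699  0.2545  0.2254] [ 0.0521 -0.052   0.0505] 46.54461440243996 [ 0.3596  0.827  -0.3266  1.7526  0.4072  0.6283  1.8968]
[(array([ 0.582 , -0.1492,  0.1286]), 0.65), (array([ 0.4575,  0.0927, -0.0011]), 0.16)]
```

View pics/side9.png

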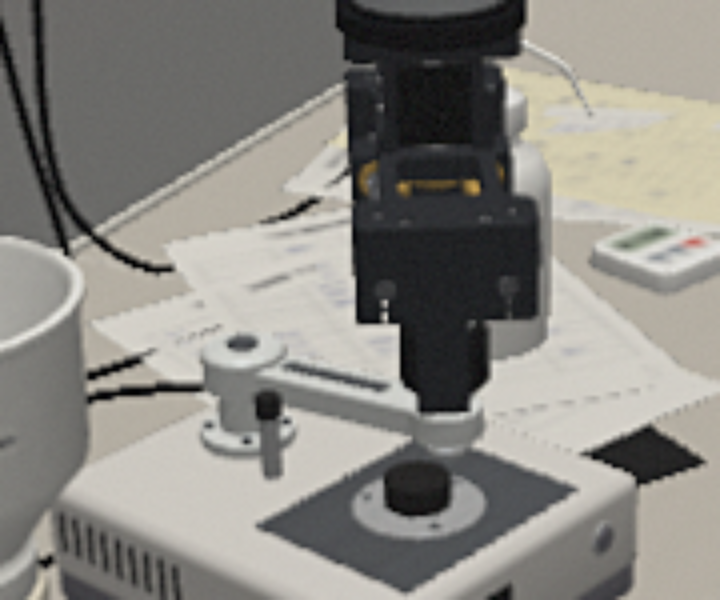

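Call:
carry_out --pt "-0.003 0.005 0 0 0 0" --pt "-0.007 0.01 0 0 0 0" --pt "-0.01 0.014 0 0 0 0" --pt "-0.012 0.017 0 0 0 0" --pt "-0.0125 0.019 0 0 0 0" --pt "-0.0125 0.02 0 0 0 0" --pt "-0.0125 0.02 0 0 0 0" --pt "-0.0125 0.02 0 0 0 0"

```text
clock: 14.5
tool_pos: [0.578, -0.128, 0.1173]
eef_rot: [-0.258, 0.966, -0.0, 0.001]
contact_force: [2.3, -1.6, -0.4]
opening: 0.531
```

```bash
python3 - <<'E'
from fit import *
s=r.get_state();print(s["clock"],np.array(s["tool_pos"]),np.array(s["contact_force"]),np.array(s["moment"]),s["opening"]*88,np.array(s["q"]))
t=r.snapshot("side");cv2.imwrite("pics/side10.png",cv2.resize(t["img"][180:300,240:360],None,fx=6,fy=6))
print([(np.round(d["xyz"],4),round(d["p"],2)) for d in r.spot_point(t,"knob_grip")[:2]])
E
```

```text
14.5 [ 0.578  -0.128   0.1173] [ 2.3446 -1.572  -0.365 ] [-0.1352 -0.5046  0.0657] 46.690119492750874 [ 0.321   0.822  -0.3167  1.7659  0.4045  0.6168  1.8594]
[(array([ 0.5836, -0.1306,  0.1298]), 0.64), (array([ 0.4401, -0.1953,  0.0014]), 0.46)]
```

View pics/side10.png

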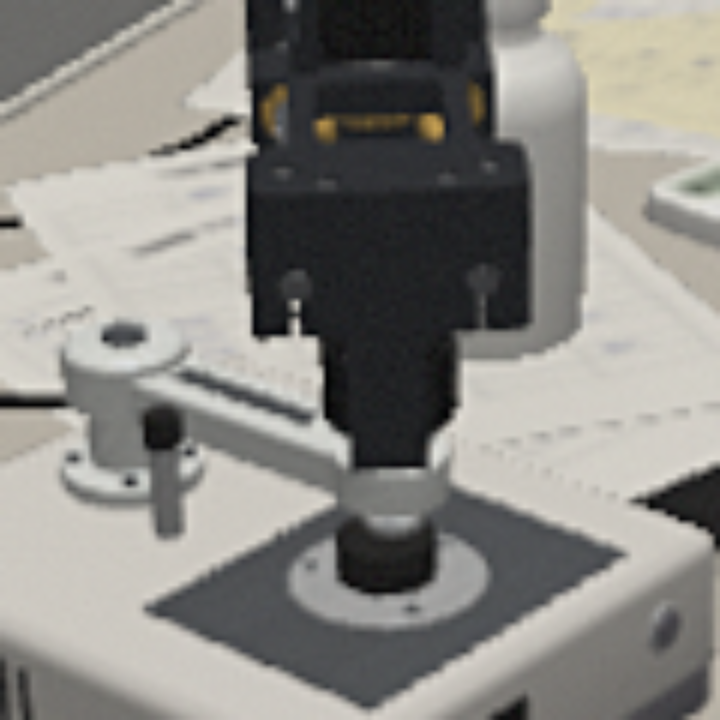

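Call:
carry_out --pt "-0.001 0.001 0 0 0 0" --pt "-0.001 0.002 0 0 0 0" --pt "-0.0015 0.003 0 0 0 0" --pt "-0.0015 0.003 0 0 0 0" --pt "-0.0015 0.003 0 0 0 0"

```text
clock: 15.1
tool_pos: [0.5779, -0.1252, 0.1174]
eef_rot: [-0.258, 0.966, -0.0, 0.001]
contact_force: [3.9, -2.5, -1.4]
opening: 0.531
```

Call:
carry_out --pt "-0.0005 0.001 0 0 0 0" --pt "-0.001 0.002 0 0 0 0" --pt "-0.001 0.002 0 0 0 0" --pt "-0.001 0.002 0 0 0 0"

```text
clock: 15.5
tool_pos: [0.5779, -0.1249, 0.1174]
eef_rot: [-0.258, 0.966, -0.002, 0.001]
contact_force: [4.5, -5.4, -1.3]
opening: 0.533
```

Call:
carry_out --pt "0 -0.003 0 0 0 0" --pt "0 -0.006 0 0 0 0" --pt "0 -0.006 0 0 0 0" --pt "0 -0.006 0 0 0 0"

```text
clock: 15.9
tool_pos: [0.5791, -0.127, 0.1168]
eef_rot: [-0.259, 0.966, 0.001, -0.001]
contact_force: [0.2, 0.3, -0.4]
opening: 0.527
```

```bash
python3 - <<'E'
from fit import *
t=r.snapshot("side");cv2.imwrite("pics/side11.png",cv2.resize(t["img"][180:300,240:360],None,fx=6,fy=6))
s=r.get_state();print(s["clock"],np.array(s["tool_pos"]),np.array(s["contact_force"]),np.array(s["moment"]),np.array(s["q"]))
print(tool([.5797,-.1288,.117]))
E
```

```text
15.95 [ 0.5792 -0.127   0.1169] [-0.4342 -0.6058 -0.1396] [ 0.0843 -0.0094 -0.0247] [ 0.3194  0.8247 -0.3179  1.7599  0.4029  0.6233  1.8602]
[ 0.0005 -0.0018 -0.0001]
```

View pics/side11.png

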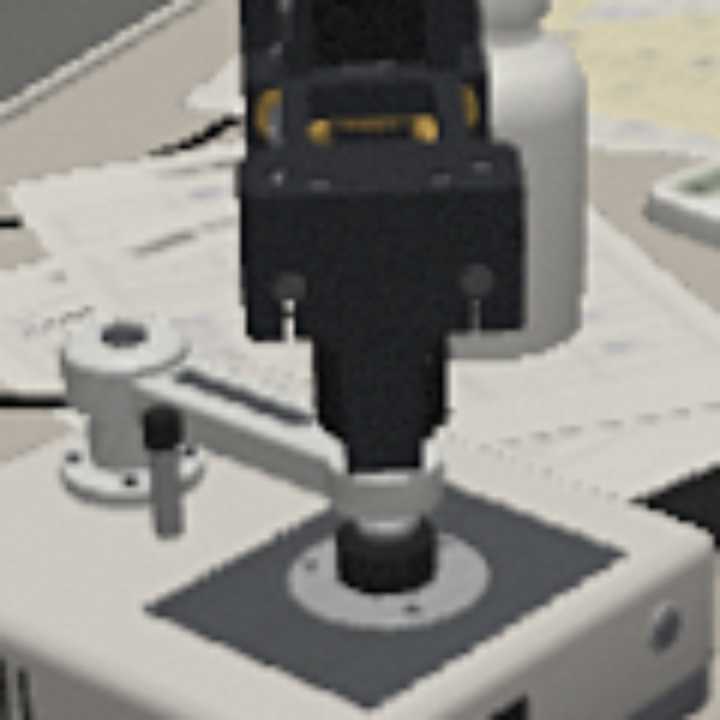

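Call:
carry_out --pt "0.0003 -0.0018 0 0 0 -7" --pt "0.0005 -0.0018 0 0 0 -14" --pt "0.0005 -0.0018 0 0 0 -20" --pt "0.0005 -0.0018 0 0 0 -20" --pt "0.0005 -0.0018 0 0 0 -20"

```text
clock: 16.45
tool_pos: [0.5801, -0.1292, 0.117]
eef_rot: [-0.421, 0.907, 0.0, -0.0]
contact_force: [0.5, -0.2, 0.4]
opening: 0.53
```

```bash
cat > rd.py <<'E'
from h import *
np.set_printoptions(precision=3,suppress=True)
import sys
k=int(sys.argv[1]) if len(sys.argv)>1 else 3
M=[];J=[];F=[]
for i in range(k):
    if i: r.snapshot("side")
    s=r.get_state();M.append(s["moment"]);J.append(s["joint_torque"]);F.append(s["contact_force"])
M=np.array(M);J=np.array(J);F=np.array(F)
x=R.from_quat(s["eef_rot"]).as_matrix()
print(s["clock"],"pos",np.array(s["tool_pos"]),"yaw(y)",round(np.degrees(np.arctan2(x[1,1],x[0,1])),1),"Mz",M[:,2],"j7",J[:,6],"F",F.mean(0),"q",np.array(s["q"]),"op",round(s["opening"]*88,1))
E
python3 rd.py 4
```

```text
16.6 pos [ 0.58  -0.129  0.117] yaw(y) 139.9 Mz [ 0.055  0.061  0.05  -0.021] j7 [ 0.044 -0.    -0.011 -0.011] F [ 0.14  -0.104 -0.032] q [ 0.375  0.838 -0.413  1.753  0.509  0.659  2.116] op 46.7
```

Call:
carry_out --pt "0 0 0 0 0 0" --pt "0 0 0 0 0 0" --pt "0 0 0 0 0 0" --pt "0 0 0 0 0 0" --pt "0 0 0 0 0 0" --fingers 255 --grip_force 25

```text
clock: 17.1
tool_pos: [0.5803, -0.1293, 0.1171]
eef_rot: [-0.422, 0.907, 0.0, -0.0]
contact_force: [-0.3, -0.4, 1.4]
opening: 0.421
```

```bash
python3 rd.py 4
```

```text
17.25 pos [ 0.58  -0.129  0.117] yaw(y) 139.9 Mz [-0.012  0.046 -0.041 -0.032] j7 [0.013 0.013 0.014 0.014] F [-1.531  0.545  1.801] q [ 0.376  0.838 -0.414  1.753  0.509  0.659  2.117] op 36.8
```

Call:
carry_out --pt "0 0 0.0001 0 0 5" --pt "0 0 0.0003 0 0 11" --pt "0 0 0.0004 0 0 17" --pt "0 0 0.0006 0 0 24" --pt "0 0 0.0008 0 0 31" --pt "0 0 0.001 0 0 38" --pt "0 0 0.0011 0 0 45" --pt "0 0 0.0013 0 0 52" --pt "0 0 0.0015 0 0 59" --pt "0 0 0.0016 0 0 65" --pt "0 0 0.0018 0 0 70" --pt "0 0 0.0018 0 0 70"

```text
clock: 18.45
tool_pos: [0.5805, -0.13, 0.1154]
eef_rot: [0.174, 0.985, -0.001, 0.0]
contact_force: [-0.6, 0.2, 2.4]
opening: 0.416
```

```bash
python3 rd.py 3
```

```text
18.55 pos [ 0.58  -0.13   0.115] yaw(y) 70.1 Mz [ 0.061  0.025 -0.003] j7 [-0.437 -0.166 -0.06 ] F [-0.806 -1.029  2.499] q [ 0.191  0.814 -0.084  1.764  0.115  0.568  1.258] op 37.1
```

Call:
carry_out --pt "0 0 0.0001 0 0 3" --pt "0 0 0.0001 0 0 6" --pt "0 0 0.0002 0 0 9" --pt "0 0 0.0003 0 0 12"

```text
clock: 18.95
tool_pos: [0.5804, -0.1302, 0.1152]
eef_rot: [0.276, 0.961, -0.0, 0.0]
contact_force: [-1.6, -1.3, 4.7]
opening: 0.422
```

```bash
python3 rd.py 3
```

```text
19.05 pos [ 0.58  -0.13   0.115] yaw(y) 58.0 Mz [0.141 0.161 0.06 ] j7 [ 0.194 -0.166 -0.293] F [-1.816 -1.245  4.292] q [ 0.159  0.814 -0.029  1.766  0.04   0.562  1.118] op 37.0
```

```bash
python3 - <<'E'
from h import *
t=r.snapshot("side");a=cv2.resize(t["img"][240:300,280:340],None,fx=8,fy=8,interpolation=cv2.INTER_CUBIC)
b=cv2.imread("pics/side11.png");b=cv2.resize(b[360:720,240:600],(480,480))
cv2.imwrite("pics/gap1.png",np.hstack([b[:480,:390],a[:480,:390]]))
E
```

```text
(no output)
```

View pics/gap1.png

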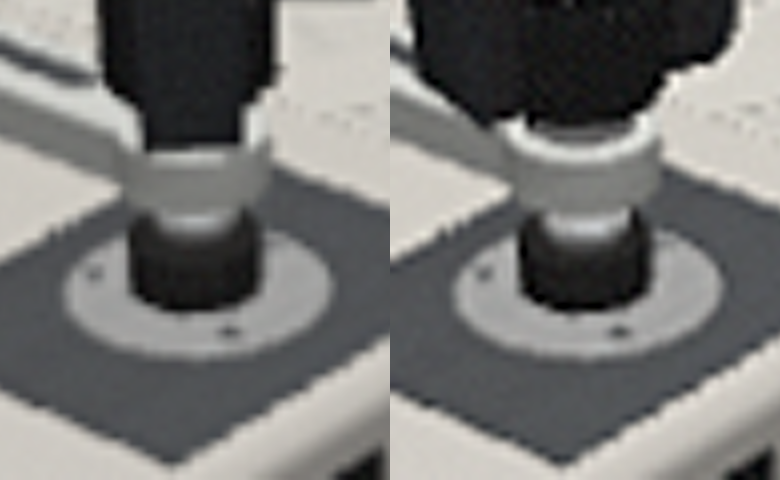

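Call:
carry_out --pt "0 0 0.0001 0 0 3" --pt "0 0 0.0001 0 0 6" --pt "0 0 0.0002 0 0 9"

```text
clock: 19.4
tool_pos: [0.5804, -0.1302, 0.1151]
eef_rot: [0.351, 0.936, -0.0, 0.0]
contact_force: [-2.5, -1.4, 5.1]
opening: 0.424
```

```bash
python3 rd.py 6
```

```text
19.65 pos [ 0.58  -0.13   0.115] yaw(y) 49.0 Mz [0.255 0.131 0.079 0.075 0.069 0.073] j7 [ 0.177 -0.201 -0.286 -0.101 -0.061 -0.06 ] F [-2.043 -1.462  5.043] q [ 0.136  0.815  0.012  1.768 -0.016  0.559  1.014] op 37.3
```

Call:
carry_out --pt "0 0 0 0 0 2.5" --pt "0 0 0 0 0 5"

```text
clock: 19.85
tool_pos: [0.5803, -0.1302, 0.1151]
eef_rot: [0.391, 0.92, -0.0, 0.0]
contact_force: [-1.3, -1.8, 4.2]
opening: 0.425
```

```bash
python3 rd.py 2
```

```text
19.9 pos [ 0.58  -0.13   0.115] yaw(y) 43.9 Mz [0.175 0.114] j7 [ 0.117 -0.205] F [-1.814 -1.755  4.858] q [ 0.122  0.816  0.036  1.769 -0.049  0.558  0.954] op 37.2
```

Call:
carry_out --pt "0 0 0 0 0 2.5" --pt "0 0 0 0 0 5"

```text
clock: 20.1
tool_pos: [0.5803, -0.1302, 0.1151]
eef_rot: [0.431, 0.902, -0.0, 0.0]
contact_force: [-1.4, -1.4, 4.9]
opening: 0.427
```

```bash
python3 rd.py 2
```

```text
20.15 pos [ 0.58  -0.13   0.115] yaw(y) 38.8 Mz [0.174 0.199] j7 [ 0.122 -0.209] F [-1.643 -1.517  5.359] q [ 0.109  0.817  0.059  1.769 -0.081  0.558  0.896] op 37.0
```

Call:
carry_out --pt "0 0 0 0 0 2.5" --pt "0 0 0.0001 0 0 5"

```text
clock: 20.35
tool_pos: [0.5803, -0.1302, 0.115]
eef_rot: [0.47, 0.883, -0.0, 0.0]
contact_force: [-2.4, -2.2, 7.4]
opening: 0.421
```

```bash
python3 rd.py 2
```

```text
20.4 pos [ 0.58  -0.13   0.115] yaw(y) 33.8 Mz [0.192 0.172] j7 [ 0.099 -0.221] F [-2.363 -1.905  6.602] q [ 0.096  0.818  0.082  1.77  -0.112  0.558  0.838] op 37.1
```

Call:
carry_out --pt "0 0 0 0 0 2.5" --pt "0 0 0.0001 0 0 5"

```text
clock: 20.6
tool_pos: [0.5802, -0.1303, 0.115]
eef_rot: [0.508, 0.861, -0.0, 0.0]
contact_force: [-2.6, -1.8, 6.4]
opening: 0.42
```

```bash
python3 rd.py 2
```

```text
20.65 pos [ 0.58  -0.13   0.115] yaw(y) 28.8 Mz [0.242 0.208] j7 [ 0.091 -0.229] F [-2.649 -1.66   6.744] q [ 0.083  0.82   0.105  1.771 -0.144  0.558  0.781] op 37.0
```

Call:
carry_out --pt "0 0 0 0 0 2.5" --pt "0 0 0.0001 0 0 5"

```text
clock: 20.85
tool_pos: [0.5802, -0.1303, 0.1149]
eef_rot: [0.545, 0.838, -0.0, 0.0]
contact_force: [-3.0, -1.4, 7.6]
opening: 0.422
```

```bash
python3 rd.py 2
```

```text
20.9 pos [ 0.58  -0.13   0.115] yaw(y) 23.8 Mz [0.287 0.168] j7 [ 0.083 -0.238] F [-2.546 -1.316  7.358] q [ 0.07   0.822  0.128  1.772 -0.176  0.56   0.723] op 36.9
```

Call:
carry_out --pt "0 0 0 0 0 2.5" --pt "0 0 0 0 0 5"

```text
clock: 21.1
tool_pos: [0.5801, -0.1303, 0.1149]
eef_rot: [0.581, 0.814, -0.0, 0.0]
contact_force: [-3.2, -1.1, 6.4]
opening: 0.426
```

```bash
python3 rd.py 2
```

```text
21.15 pos [ 0.58  -0.13   0.115] yaw(y) 18.8 Mz [0.247 0.15 ] j7 [ 0.076 -0.244] F [-2.901 -1.579  6.708] q [ 0.057  0.823  0.151  1.773 -0.208  0.561  0.666] op 37.1
```

Call:
carry_out --pt "0 0 0 0 0 2.5" --pt "0 0 0 0 0 5"

```text
clock: 21.35
tool_pos: [0.58, -0.1303, 0.1149]
eef_rot: [0.616, 0.788, -0.0, 0.0]
contact_force: [-2.8, -1.7, 6.9]
opening: 0.424
```

```bash
sed -i 's/^print(s/cv2.imwrite("pics\/last.png",cv2.resize(r.snapshot("side")["img"][240:300,270:350],None,fx=8,fy=8,interpolation=cv2.INTER_CUBIC)) if len(sys.argv)>2 else 0\nprint(s/' rd.py; python3 rd.py 2 p
```

```text
21.4 pos [ 0.58  -0.13   0.115] yaw(y) 13.8 Mz [0.211 0.224] j7 [ 0.07  -0.246] F [-2.67  -1.758  7.446] q [ 0.044  0.826  0.174  1.773 -0.239  0.564  0.608] op 36.8
```

View pics/last.png

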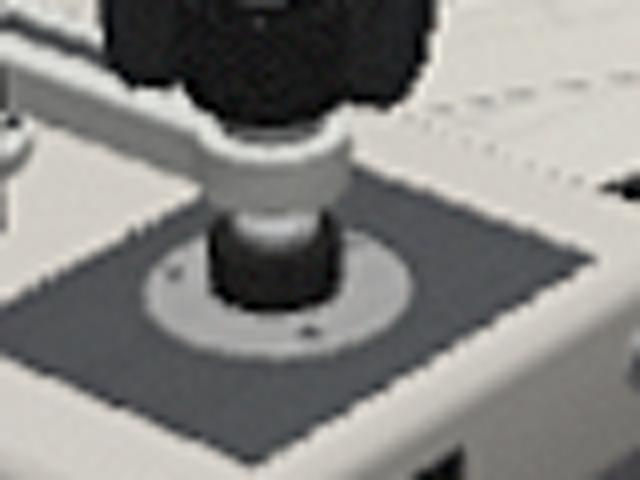

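Call:
carry_out --pt "0 0 0 0 0 2.5" --pt "0 0 0 0 0 5"

```text
clock: 21.65
tool_pos: [0.58, -0.1303, 0.1149]
eef_rot: [0.65, 0.76, -0.0, 0.0]
contact_force: [-3.9, -2.2, 7.5]
opening: 0.423
```

```bash
python3 rd.py 2
```

```text
21.7 pos [ 0.58  -0.13   0.115] yaw(y) 8.8 Mz [0.224 0.178] j7 [ 0.065 -0.236] F [-3.495 -2.104  7.275] q [ 0.032  0.828  0.197  1.774 -0.271  0.566  0.55 ] op 37.3
```

Call:
carry_out --pt "0 0 0.0001 0 0 2.5" --pt "0 0 0.0001 0 0 5"

```text
clock: 21.9
tool_pos: [0.5799, -0.1303, 0.1148]
eef_rot: [0.682, 0.731, -0.0, -0.0]
contact_force: [-4.0, -1.8, 7.6]
opening: 0.421
```

```bash
python3 rd.py 2
```

```text
21.95 pos [ 0.58  -0.13   0.115] yaw(y) 3.8 Mz [0.257 0.117] j7 [ 0.088 -0.174] F [-3.58  -1.662  7.679] q [ 0.019  0.831  0.22   1.775 -0.302  0.57   0.492] op 37.2
```

Call:
carry_out --pt "0 0 0 0 0 2.5" --pt "0 0 0 0 0 5"

```text
clock: 22.15
tool_pos: [0.5799, -0.1303, 0.1148]
eef_rot: [0.714, 0.7, -0.0, -0.0]
contact_force: [-3.5, -1.8, 6.6]
opening: 0.425
```

```bash
python3 rd.py 2
```

```text
22.2 pos [ 0.58  -0.13   0.115] yaw(y) -1.2 Mz [ 0.067 -0.025] j7 [ 0.245 -0.009] F [-3.295 -1.816  6.984] q [ 0.006  0.833  0.243  1.776 -0.334  0.574  0.434] op 37.2
```

Call:
carry_out --pt "0 0 0 0 0 2.5" --pt "0 0 0 0 0 5"

```text
clock: 22.4
tool_pos: [0.5798, -0.1303, 0.1148]
eef_rot: [0.744, 0.668, -0.0, -0.0]
contact_force: [-3.0, -2.0, 8.1]
opening: 0.425
```

```bash
python3 rd.py 2
```

```text
22.45 pos [ 0.58  -0.13   0.115] yaw(y) -6.2 Mz [-0.082 -0.134] j7 [0.384 0.063] F [-3.39  -1.729  8.199] q [-0.007  0.836  0.267  1.776 -0.365  0.578  0.375] op 37.1
```

Call:
carry_out --pt "0 0 0 0 0 2.5" --pt "0 0 0 0 0 5"

```text
clock: 22.65
tool_pos: [0.5798, -0.1303, 0.1148]
eef_rot: [0.772, 0.635, -0.0, -0.0]
contact_force: [-3.5, -2.0, 7.4]
opening: 0.426
```

```bash
python3 rd.py 2
```

```text
22.7 pos [ 0.58  -0.13   0.115] yaw(y) -11.2 Mz [-0.052 -0.106] j7 [0.347 0.051] F [-3.535 -1.883  7.397] q [-0.019  0.84   0.29   1.777 -0.396  0.583  0.317] op 37.5
```

Call:
carry_out --pt "0 0 0 0 0 2.5" --pt "0 0 0 0 0 5"

```text
clock: 22.9
tool_pos: [0.5797, -0.1303, 0.1148]
eef_rot: [0.799, 0.601, -0.0, -0.0]
contact_force: [-3.1, -1.5, 7.8]
opening: 0.424
```

```bash
python3 rd.py 4 p
```

```text
23.05 pos [ 0.58  -0.13   0.115] yaw(y) -16.0 Mz [0.106 0.063 0.004 0.043] j7 [ 0.204 -0.096 -0.163 -0.018] F [-2.982 -1.402  8.102] q [-0.032  0.843  0.312  1.778 -0.425  0.588  0.261] op 37.3
```

Call:
carry_out --pt "0 0 0 0 0 0" --pt "0 0 0 0 0 0" --pt "0 0 0 0 0 0" --pt "0 0 0 0 0 0" --pt "0 0 0 0 0 0" --pt "0 0 -0.01 0 0 0" --pt "0 0 -0.03 0 0 0" --pt "0 0 -0.06 0 0 0" --pt "0 0 -0.1 0 0 0" --pt "0 0 -0.13 0 0 0" --pt "0 0 -0.13 0 0 0" --fingers 90

```text
clock: 24.2
tool_pos: [0.5831, -0.1308, 0.2495]
eef_rot: [0.799, 0.601, 0.003, 0.004]
contact_force: [0.2, -0.4, 1.0]
opening: 0.65
```

```bash
python3 rd.py 2; python3 - <<'E'
from h import *
t=r.snapshot("side");cv2.imwrite("pics/fin.png",cv2.resize(t["img"][180:300,230:380],None,fx=5,fy=5,interpolation=cv2.INTER_CUBIC))
for l in ("rubber_stopper","tweezers","petri_dish","wash_bottle","knob_grip","button_center"):
    print(l,[(np.round(d["xyz"],4),round(d["p"],2)) for d in r.spot_point(t,l)[:1]])
E
```

```text
24.25 pos [ 0.582 -0.13   0.247] yaw(y) -16.1 Mz [-0.04   0.046] j7 [-0.094 -0.036] F [-0.046  0.121  0.239] q [-0.094  0.671  0.421  1.671 -0.34   0.867  0.186] op 56.7
rubber_stopper [(array([ 0.441 , -0.198 , -0.0021]), 0.72)]
tweezers [(array([ 0.4219, -0.0469, -0.    ]), 0.77)]
petri_dish [(array([ 4.581e-01,  9.400e-02, -1.000e-04]), 0.79)]
wash_bottle [(array([ 6.763e-01, -4.070e-01, -2.000e-04]), 0.9)]
knob_grip [(array([ 0.5838, -0.1241,  0.1271]), 0.91)]
button_center [(array([ 0.5757, -0.1308,  0.0736]), 0.51)]
```

View pics/fin.png

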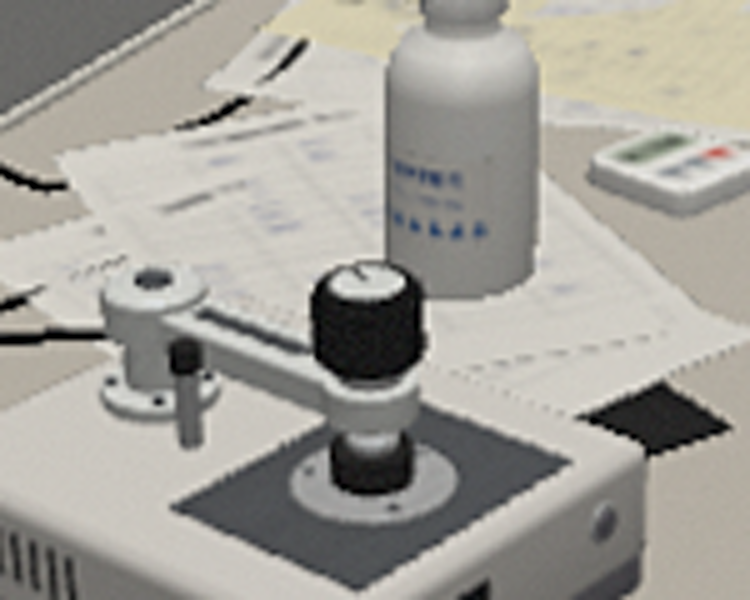

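```bash
python3 -c "
from plant import r
print(r.finish_job())"
```

```text
the job is handed in; nothing more can be done
None
```

I laid the button on the crystal, swung the press arm in to its stop, turned the knob clockwise to the first click, then let go and lifted clear. I handed the job in at about 24 s. The hand-in gives no verdict.

**Button:** the side camera put it within about 1 mm of the crystal after I let go. In the last picture it lies flat under the pad. The last network readings scatter by about 4 mm.

**Press arm:** I pushed it until the force rose and the gripper stopped following. By then the knob was over the crystal to within about 1 mm. I had no direct reading of the arm's angle.

**Click:** the torque climbed to about 0.2–0.26 N m after roughly 130–136° of turning, then fell below zero. It was climbing back when I stopped, about 20° further on. That fits one whole tooth (about 0.5 rad of slip), but I inferred it from the torque and did not measure the slip itself.

**Force:** up to about 8 N of downward force showed on the knob while turning, more than I intended. The pad's force on the button could not be measured. The picture shows the pad resting on the button.

**Other things on the bench:** the side camera found the stopper, tweezers, dish and bottle within about 5 mm of where they started, which is about the accuracy of the readings.

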